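# Mount a carved cow in the bench work holder

## Robot

A 6-joint arm with a two-finger parallel gripper is mounted at the origin on the work surface. World frame = base frame: x ahead of the robot, y to its left, z up, the work surface at z = 0. Lengths are in m, angles in rad, forces in N, time in s.
With the tool pointing down it reaches from about 0.275 to 0.825 m from the base axis. Payload 5.2 kg.
Tool frame: the origin (TCP) lies midway between the tips of the shut fingers; the grasp point (between the pads) lies 19 mm behind it (manip.pinch_z is the distance from the TCP to the grasp point, in m); z points along the fingers, y is the line along which they close (so a half turn about z gives the same grasp; the last joint's range is limited). The gripper opens to 93 mm and grips with 3 to 60 N. Pads are 15 mm wide; open, the fingers measure 128 mm over their backs; the gripper's body (75 mm by 188 mm) begins 65 mm behind the grasp point.
Start: joints at [-1.518, 0.259, 1.535, -0, 1.348, -0.203], TCP at [0.139, -0.532, 0.219] pointing down, gripper open.
Joint ranges: [-3.14, 3.14], [-0.91, 2.08], [0.19, 2.58], [-1.22, 4.36], [0.22, 2.71], [-3.12, 3.12]. Speed limits (rad/s): [2.57, 2.57, 3.14, 3.14, 3.14, 3.14].

## Interface

Orientations are given as a rotation vector (axis times angle).
In Python, from station import manip gives the robot as it stands. The module is installed in compiled form; this text tells all that it offers.
- The arm moves only by the shell command python3 -m crank 'ROWS' [OPENING]. ROWS is a JSON object of lists of equal length, an entry for each row: "xyz": the shift along the world's x, y, z in mm, a list of three; "turn": the turn about the world's z in degrees. A call has exactly 10 rows; each row is the pose to reach, as a shift and turn from the pose commanded when the call began; what a row does not reach only later rows make up. A row lasts 1/8 s, in which the tool goes at most 62.5 mm and 10.7 degrees, less where a joint would pass 70% of its speed; a pose out of reach is approached as far as the arm can. A call with a gripper value outside its range is refused whole. OPENING is the finger opening in mm, from 0 to 93, set as the call begins (- or left out, the last holds). The fingers move at their own pace and stop on an object; the grip force is fixed at half the most. Time passes only in rows, so rows that repeat a pose let the fingers close, or fill a call up. It gives the time, the measured TCP pose, the force, the opening and the grip force at its end, in the units of the state.
- manip.get_obs(): the state, without advancing time (a new reading comes with each control period).
- manip.read_camera(name): name is "side" or "top" or "wrist"; returns a dict with "img" (420x560x3 uint8, blue, green, red), "intrinsics" (3x3 intrinsics, pixels), "T" (4x4, takes a point from camera to world coordinates); the wrist camera has in their place "tool_from_camera" (4x4, takes a point from camera to tool coordinates, whose origin is the TCP and whose axes are the flange's). Camera axes: x right, y up, looking along -z (the intrinsics and any distortion apply to the point x, -y, -z); pixel columns grow to the right and rows downward; lengths in m; the calibration is good to about 2 mm. The wrist camera is an equidistant fisheye: a pixel r from the principal point sees the ray r / f radians off the axis. A picture is of the moment at which its call begins: read the wrist's pose just before it. There is no depth.
- manip.job_done(): hands the job in; it is judged then, once.
The state is a dict: "time": time; "q": joint angles; "qvel": joint speeds; "effort": joint torques, N m; "position": TCP position; "eef_rot": TCP orientation; "force": force on the tool from outside, world axes, zero at the start; "torque": the same for the moment, N m; "gripper_width": finger opening in m; "grasp_force": force on a finger pad.
Only numpy, scipy, OpenCV 4.12 (cv2) and the standard library are available. Lean on these libraries where they do the work, as an engineer would, in place of code of your own. Each camera call takes 0.05 s, during which the arm holds its last target. There are 200 camera calls.

## Task

First turn and tilt the grey bench holder by its black handle so that its two red lines meet in one straight line and its steel socket points straight up. Then lift the pale, unpainted cow out of its wooden stand and gently lower (do not drop) its tapered spigot fully home into the socket, the base flat on the socket's rim and the cow's head pointing out over the holder's handle. Leave the dark brown bull, the glue bottle and the glass dish where they are.

Things in the scene. Friction and masses are not known exactly. Their poses are not given: they have to be found in the camera images.
- holder: fixed grey disc base, 176 mm diameter, 20 mm high. Origin: centre of its underside, on the vertical swivel axis. A red line lies on it along its own -x, 54 to 86 mm out. On it turns an aluminium turntable (104 mm diameter, top at 32 mm, red line on the handle's side) with two steel cheeks, 88 mm over their bolts, 98 mm high; the tilting socket hangs between them.
- swivel (a joint): turn of the turntable about the vertical axis, rad, positive counter-clockwise seen from above; 0: its red line continues the base's red line, and the handle lies over it, on the base's -x side. Stiff: stays where left (about 0.4 N m). Range -0.9 to 0.9.
- tilt (a joint): tilt of the socket about a level axis (the turntable's y) 85 mm above the bench, straight above the base's centre; 0: socket upright; positive: the socket's mouth leans away from the handle's side and the handle rises. Stiff: stays where left (about 0.55 N m). Range -0.35 to 0.95; no stop at 0.
- socket_mouth (a point): centre of the rim of the steel socket, a tapered cup 47 mm in outer diameter at the rim, 65 mm long, 35 mm above the tilt axis; its z axis points out of the socket, its -x axis to the handle. The hole tapers from about 35 mm diameter at the rim to about 25 mm at its floor, 60 mm deep.
- handle_bar (a point): middle of the black round cross bar of the U-shaped handle, 12 mm in diameter, 78 mm long, along the tilt axis (the socket's y); 95 mm from the socket's axis on its -x side and 15 mm above the tilt axis when upright. The U's two 8 mm side rods are 66 mm apart inside; between bar and socket is 65 mm of free space.
- cow: pale wooden cow, 0.17 kg, base plate 100 x 56 x 12 mm. Origin: centre of the base's underside; x to its head, z up. Trunk 88 long, 44 wide, 44 to 82 mm above the origin, centred; head reaches x = 84 mm, horns 114 mm up. Below the base a tapered spigot 42 mm long, 29 mm diameter at the top, 17 mm at its end. It starts in one of the two wooden stands, spigot in the hole, base on its top.
- cow_nose (a point): the cow's nose, 80 mm ahead of and 80 mm above the cow's origin.
- bull: dark brown painted bull with white horns, same shape and size as the cow, in the other stand; leave it alone. Origin: centre of its base's underside.
- stand_a: dark wooden block 90 x 75 x 60 mm high with a round hole of 41 mm diameter, 50 mm deep, in the middle of its top; fixed; the cow stands in it. Origin: centre of its underside.
- stand_b: the same kind of block, fixed; the bull stands in it.
- glue_bottle: white plastic glue bottle, 56 mm diameter, 150 mm high with its pointed nozzle; leave it alone. Origin: centre of its underside.
- dish: glass dish, 100 mm diameter, 35 mm high; leave it alone. Origin: centre of its underside.
Not all that is in view belongs to the job. What is shaped like the cow but green is not meant.

How it is judged:
By the outcome, as a careful person would: the job done as asked, in the order asked, and still so for the second after the job is handed in, with the robot touching nothing.
It also fails if it takes over 58 s, if anything falls off the work surface, if the arm or the gripper's body presses on something with over 40 N, if the wrist force passes 120 N, or if a joint passes its speed limit or range.

## Working session

There is one attempt and no reset: what is moved stays moved. The work goes in short steps, Python scripts to look and compute and a shell command to move; the robot and the scene stay as the last step left them, time stands still between calls to the robot, and variables do not carry over. Pictures are saved under pics/ and viewed, at most 11 in all, crops included, and the job is handed in when it is done.

```bash
mkdir -p pics; ls
cat > h.py <<'E'
import numpy as np, cv2
from station import manip
from scipy.spatial.transform import Rotation as R
def save(n,f):
    c=manip.read_camera(n); cv2.imwrite(f,c["img"]); np.savez(f[:-4],**{k:v for k,v in c.items()}); return c
def ray(c,u,v,obs=None):
    K=np.array(c["intrinsics"])
    if "T" in c:
        d=np.array([(u-K[0,2])/K[0,0],-(v-K[1,2])/K[1,1],-1]); T=np.array(c["T"])
    else:
        a=np.array([(u-K[0,2])/K[0,0],(v-K[1,2])/K[1,1]]); r=np.linalg.norm(a)
        d=np.array([np.sin(r)*a[0]/r,-np.sin(r)*a[1]/r,-np.cos(r)])
        W=np.eye(4); W[:3,:3]=R.from_rotvec(obs["eef_rot"]).as_matrix(); W[:3,3]=obs["position"]
        T=W@np.array(c["tool_from_camera"])
    return T[:3,3],T[:3,:3]@d
def onz(c,u,v,z,obs=None):
    o,d=ray(c,u,v,obs); return o+d*(z-o[2])/d[2]
def two(a,b):
    A=np.stack([a[1],-b[1]],1); s=np.linalg.lstsq(A,b[0]-a[0],rcond=None)[0]
    p=a[0]+s[0]*a[1]; q=b[0]+s[1]*b[1]; return (p+q)/2,np.linalg.norm(p-q)
E
python3 - <<'E'
from h import *
o=manip.get_obs(); print({k:np.round(v,3) for k,v in o.items()}, manip.pinch_z)
a=save("top","pics/top.png");b=save("side","pics/side.png")
print([k for k in a], a["intrinsics"],np.round(a["T"],3),np.round(b["T"],3))
cv2.imwrite("pics/t2.png",cv2.resize(a["img"],(800,600)));cv2.imwrite("pics/s2.png",cv2.resize(b["img"],(800,600)))
E
```

```text
pics
{'time': np.float64(0.0), 'q': array([-1.518,  0.259,  1.536,  0.   ,  1.348, -0.203]), 'qvel': array([-0.   , -0.   ,  0.001, -0.001, -0.001, -0.002]), 'effort': array([-0.0000e+00, -4.3731e+01, -2.8400e+01,  7.2000e-02,  4.1000e-02,
       -0.0000e+00]), 'position': array([ 0.139, -0.532,  0.218]), 'eef_rot': array([-3.114, -0.4  , -0.   ]), 'force': array([1.285, 0.151, 0.268]), 'torque': array([ 0.015, -0.002,  0.006]), 'grasp_force': np.float64(0.0), 'gripper_width': np.float64(0.093)} 0.0188
['img', 'intrinsics', 'T'] [[379.73569076   0.         276.29578067]
 [  0.         379.73569076 208.29795887]
 [  0.           0.           1.        ]] [[-0.004  0.998 -0.06   0.449]
 [-1.    -0.003  0.009 -0.101]
 [ 0.009  0.06   0.998  1.086]
 [ 0.     0.     0.     1.   ]] [[-0.996  0.071 -0.045  0.462]
 [-0.083 -0.753  0.653  0.578]
 [ 0.013  0.654  0.756  0.902]
 [ 0.     0.     0.     1.   ]]
```

View pics/t2.png

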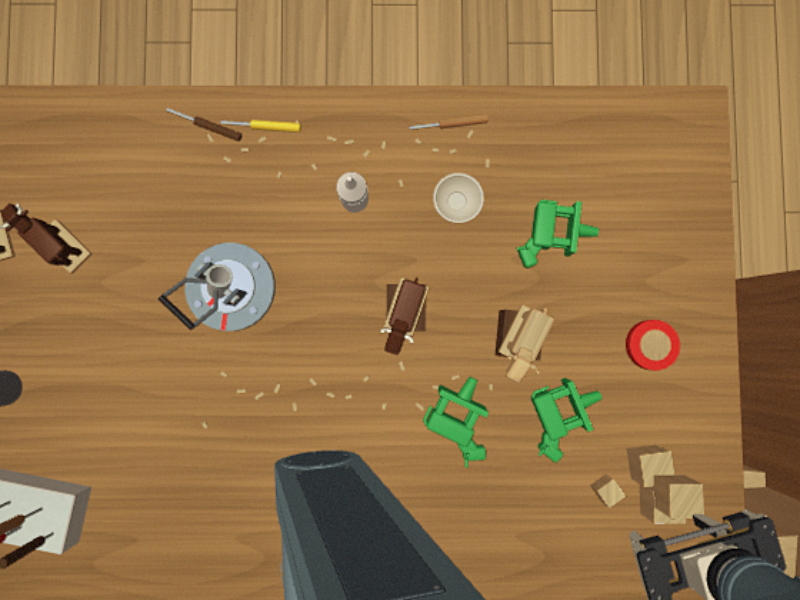

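View pics/s2.png

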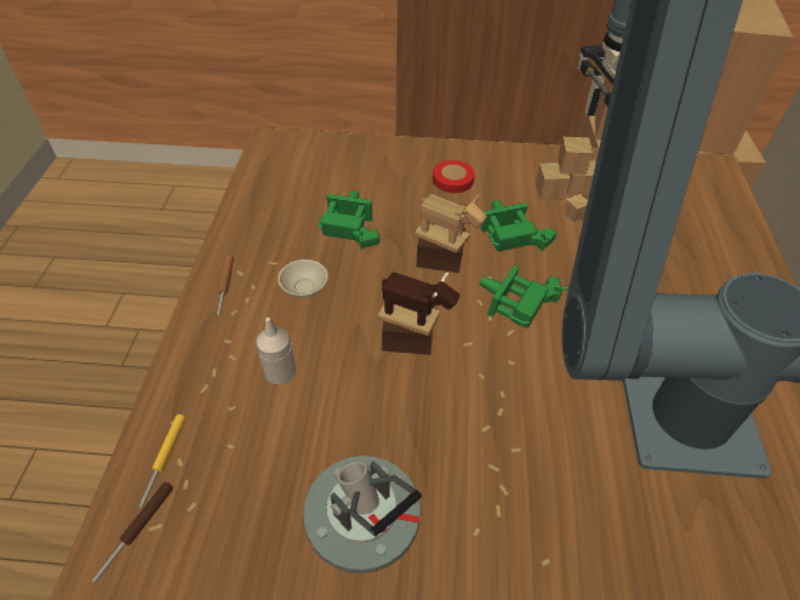

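The top view (800-px scale) shows the holder at about (230,287), its handle bar at about (177,311) and its red base line at (224,322). The pale cow is at (525,340) with its head down-left, and the bull is at (408,315). Next I'll zoom in on the holder and the cow.

Run:
```python
from h import *
t=cv2.imread("pics/top.png");s=cv2.imread("pics/side.png")
f=lambda i,x,y,w,h:cv2.resize(i[y:y+h,x:x+w],(400,300),interpolation=cv2.INTER_CUBIC)
im=np.vstack([np.hstack([f(t,105,160,100,75),f(s,200,310,120,90)]),np.hstack([f(t,330,200,100,75),f(s,270,120,100,75)])])
cv2.imwrite("pics/z1.png",im)
```

```text
(no output)
```

View pics/z1.png

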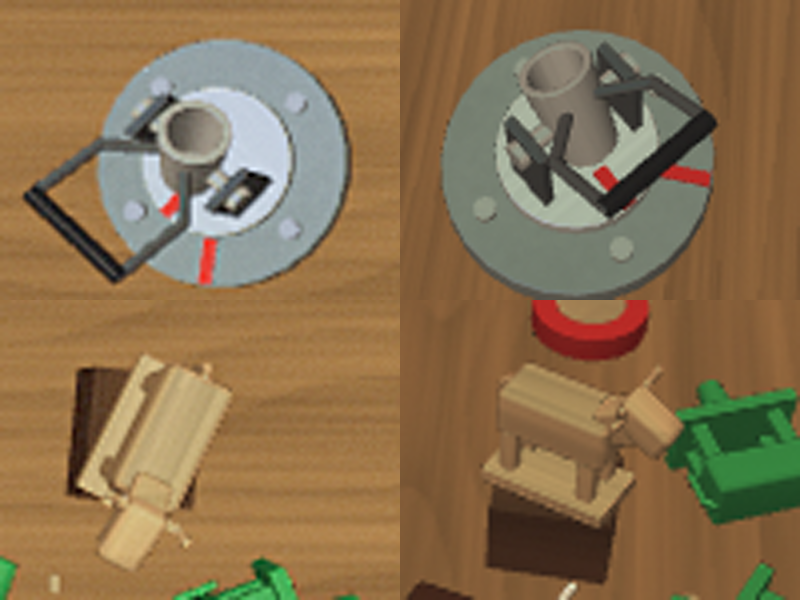

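Run:
```python
from h import *
a=dict(np.load("pics/top.npz"));b=dict(np.load("pics/side.npz"))
th=lambda X,Y:(105+X/4,160+Y/4); sh=lambda X,Y:(200+(X-400)*.3,310+Y*.3)
tc=lambda X,Y:(330+X/4,200+(Y-300)/4); sc=lambda X,Y:(270+(X-400)/4,120+(Y-300)/4)
p=lambda n,v:print(n,np.round(np.array(v)*1000,0))
C=onz(a,*th(223,163),.02);p("C top",C);p("C side",onz(b,*sh(577,162),.02))
l1=onz(a,*th(210,238),.02);l2=onz(a,*th(206,284),.02)
p("line",[l1,l2]);
for l in(l1,l2):print("base ang",np.degrees(np.arctan2(*(l-C)[1::-1])),np.linalg.norm((l-C)[:2]))
P={}
for n,t,s in(("A",(32,192),(608,208)),("B",(118,276),(712,118)),("M",(193,133),(557,70))):
    P[n],e=two(ray(a,*th(*t)),ray(b,*sh(*s)));p(n,P[n]);print(e)
m=(P["A"]+P["B"])/2;p("bar mid",m);print(np.linalg.norm(P["A"]-P["B"]),"hdl ang",np.degrees(np.arctan2(*(m-C)[1::-1])),"r",np.linalg.norm((m-C)[:2]))
d=P["B"]-P["A"];print("bar dir",np.degrees(np.arctan2(d[1],d[0])))
n,e=two(ray(a,*tc(130,560)),ray(b,*sc(678,432)));p("nose?",n);print(e)
q=[onz(a,*tc(*k),.142) for k in((165,365),(230,395),(180,510),(115,480))];p("trunk",q);p("c",np.mean(q,0))
d=(q[3]-q[0]);print("cow yaw",np.degrees(np.arctan2(d[1],d[0])),np.linalg.norm(d),np.linalg.norm(q[1]-q[0]))
p("stand top L corner",onz(a,*tc(78,370),.06));
```

```text
C top [535. 214.  20.]
C side [535. 223.  20.]
line [[483. 222.  20.]
 [450. 225.  20.]]
base ang 171.02810615552926 0.05328072209936784
base ang 172.8637294161614 0.08542179252410065
A [506. 296. 143.]
0.0027424899710912143
B [454. 241. 144.]
0.003248862565293822
M [546. 206. 114.]
0.0013261571206899603
bar mid [480. 268. 144.]
0.0758108160405935 hdl ang 135.53860135160423 r 0.07739970472666477
bar dir -133.8014174449777
nose? [ 362. -323.  138.]
0.004404048826259717
trunk [[ 485. -346.  142.]
 [ 466. -386.  142.]
 [ 395. -354.  142.]
 [ 414. -313.  142.]]
c [ 440. -350.  142.]
cow yaw 155.53315329354174 0.07827354698319852 0.04439595060983655
stand top L corner [ 485. -308.   60.]
```

The axis-to-bar distance measures 97 mm against 96 expected, the base line lies 53–85 mm out as it should, and the trunk width is 44 mm, so the numbers agree. That puts the handle at about 136°, the base's -x at about 173–174°, and the tilt at about +0.5. I'll go above the bar.

```bash
python3 -m crank '{"xyz":[[22,52,9],[44,104,18],[66,156,27],[88,208,36],[110,260,45],[132,312,54],[154,364,63],[176,416,72],[198,468,81],[220,520,90]],"turn":[3,6,9,12,16,19,22,25,28,32]}' 50
python3 -m crank '{"xyz":[[23,53,0],[46,106,0],[69,159,0],[92,212,0],[112,260,-10],[121,280,-20],[121,280,-20],[121,280,-20],[121,280,-20],[121,280,-20]],"turn":[0,0,0,0,0,0,0,0,0,0]}'
python3 - <<'E'
from h import *
o=manip.get_obs();c=save("wrist","pics/w1.png");np.save("pics/w1o.npy",o,allow_pickle=True)
print(o["position"],o["eef_rot"],c["intrinsics"],np.round(c["tool_from_camera"],3))
cv2.imwrite("pics/w1b.png",cv2.resize(c["img"],(800,600)))
E
```

```text
time: 1.35
position: [0.3594, -0.0102, 0.309]
eef_rot: [2.883, 1.247, 0.001]
force: [0.6, -0.4, -0.7]
gripper_width: 0.0502
grasp_force: 0.0
time: 2.6
position: [0.4803, 0.267, 0.2894]
eef_rot: [2.885, 1.242, 0.002]
force: [0.4, -0.7, -0.2]
gripper_width: 0.0499
grasp_force: 0.0
[0.48025418 0.26695417 0.28942718] [2.88545385e+00 1.24193721e+00 1.77628536e-03] [[325.1922621    0.         279.06330489]
 [  0.         325.1922621  212.66867135]
 [  0.           0.           1.        ]] [[-0.     0.965  0.263  0.074]
 [ 1.     0.    -0.    -0.001]
 [-0.001  0.263 -0.965 -0.166]
 [ 0.     0.     0.     1.   ]]
```

View pics/w1b.png

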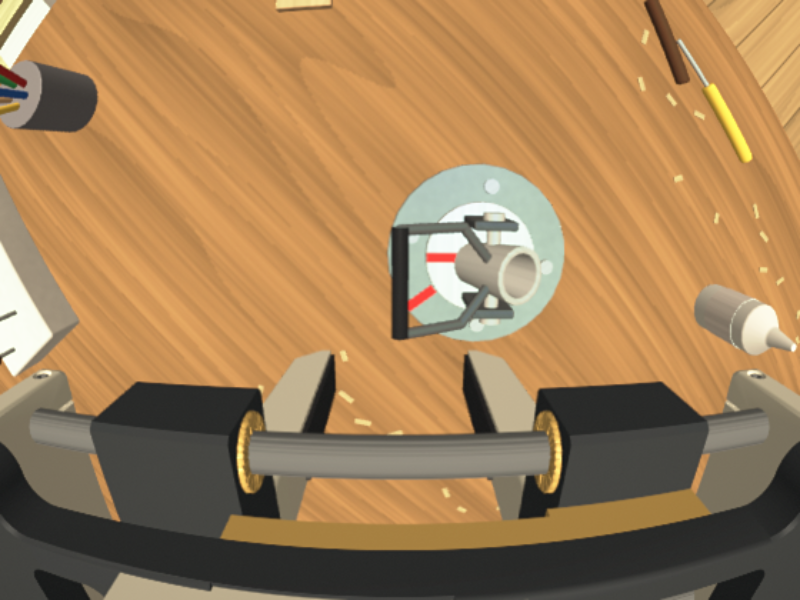

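The bar runs from (400,228) to (400,338), square to the fingers. The base line runs from (408,307) to (434,290), and the socket leans away from the handle. Next I'll compute positions from this close view.

Run:
```python
from h import *
c=dict(np.load("pics/w1.npz"));o=np.load("pics/w1o.npy",allow_pickle=True).item()
g=lambda u,v,z:onz(c,u*.7,v*.7,z,o)
p=lambda n,v:print(n,np.round(np.array(v)*1000,0))
for z in(.138,.144,.150):
    a,b=g(400,228,z),g(400,338,z);p(z,[(a+b)/2]);d=b-a;print(np.linalg.norm(d),np.degrees(np.arctan2(d[1],d[0])))
im=c["img"];h=cv2.cvtColor(im,cv2.COLOR_BGR2HSV)
m=((h[...,0]>70)&(h[...,0]<110)&(h[...,1]>12)&(h[...,2]>120)).astype(np.uint8);m[:110]=0;m[242:]=0;m[:,:265]=0;m[:,400:]=0
k=max(cv2.findContours(m,0,1)[0],key=cv2.contourArea);P=np.array([onz(c,u,v,.02,o)[:2] for u,v in cv2.convexHull(k)[:,0]])
(cx,cy),r=cv2.minEnclosingCircle((P*1000).astype(np.float32));print("disc",cx,cy,r)
C=np.array([cx,cy,20])/1000
rm=((h[...,0]<8)|(h[...,0]>172))&(h[...,1]>150)&(h[...,2]>120);rm[:110]=0;rm[235:]=0;rm[:,:270]=0;rm[:,:][:,400:]=0
n,L,S,ce=cv2.connectedComponentsWithStats(rm.astype(np.uint8))
for i in range(1,n):
    if S[i,4]>15:
        for z in(.02,.032):
            q=onz(c,*ce[i],z,o);e=q-C;print(ce[i]/.7,S[i,4],z,np.round(q*1000),np.degrees(np.arctan2(e[1],e[0])),np.linalg.norm(e[:2]))
```

```text
0.138 [[482. 268. 138.]]
0.07941560098437916 -133.40584108368233
0.144 [[483. 269. 144.]]
0.07791546202892022 -133.40584108368228
0.15 [[483. 270. 150.]]
0.07641532307346136 -133.4058410836823
disc 564.4380493164062 273.45501708984375 57.877193450927734
[440.43731778 257.09912536] 98 0.02 [510. 241.  20.] -149.5903119346553 0.06323200909427362
[440.43731778 257.09912536] 98 0.032 [510. 244.  32.] -151.0959080504086 0.061648971815495585
[419.60257787 297.85177229] 133 0.02 [468. 226.  20.] -153.62108705892015 0.10740048792705142
[419.60257787 297.85177229] 133 0.032 [470. 228.  32.] -154.50001205306765 0.10470533562533062
```

```bash
python3 -m crank '{"xyz":[[3,2,-40],[3,2,-80],[3,2,-115],[3,2,-140],[3,2,-155],[3,2,-164],[3,2,-164],[3,2,-164],[3,2,-164],[3,2,-164]],"turn":[0,0,0,0,0,0,0,0,0,0]}' 50
python3 -m crank '{"xyz":[[0,0,0],[0,0,0],[0,0,0],[0,0,0],[0,0,0],[0,0,0],[0,0,0],[0,0,0],[0,0,0],[0,0,0]],"turn":[0,0,0,0,0,0,0,0,0,0]}' 0
python3 -c "
from h import *
o=manip.get_obs();print(o['position'],o['torque'],o['q']);save('side','pics/s3.png')"
```

```text
time: 3.9
position: [0.4834, 0.27, 0.1252]
eef_rot: [2.885, 1.244, 0.001]
force: [-0.3, 0.0, 0.3]
gripper_width: 0.0498
grasp_force: 0.0
time: 5.15
position: [0.4835, 0.2696, 0.1246]
eef_rot: [2.884, 1.244, 0.0]
force: [3.6, -3.4, -2.1]
gripper_width: 0.011
grasp_force: 30.0
[0.48350384 0.26960748 0.1246157 ] [-0.62406352 -0.61788048 -0.01524993] [ 3.07536528e-01  3.45178853e-01  1.65794152e+00 -6.13015450e-04
  1.13815109e+00  1.06436817e+00]
```

```bash
python3 -m crank '{"xyz":[[-5.2,-6.1,0],[-9.7,-12.6,0],[-13.5,-19.7,0],[-16.6,-27.1,0],[-18.8,-34.7,0],[-20.3,-43.1,0],[-20.3,-43.1,0],[-20.3,-43.1,0],[-20.3,-43.1,0],[-20.3,-43.1,0]],"turn":[6,12,18,24,30,36.4,36.4,36.4,36.4,36.4]}'
python3 - <<'E'
from h import *
o=manip.get_obs();print(o["position"],o["torque"],o["force"])
c=save("wrist","pics/w2.png");np.save("pics/w2o.npy",o,allow_pickle=True)
t=save("top","pics/top2.png");s=save("side","pics/side2.png")
f=lambda i,x,y,w,h:cv2.resize(i[y:y+h,x:x+w],(400,300),interpolation=cv2.INTER_CUBIC)
cv2.imwrite("pics/z2.png",np.vstack([np.hstack([f(t["img"],105,160,100,75),f(s["img"],200,310,120,90)]),np.hstack([f(c["img"],200,60,240,180),f(c["img"],280,120,120,90)])]))
E
```

```text
time: 6.45
position: [0.4625, 0.2273, 0.1246]
eef_rot: [-2.352, -2.082, 0.0]
force: [-0.6, 2.3, 0.3]
gripper_width: 0.0112
grasp_force: 30.0
[0.46252255 0.22729728 0.12463042] [ 0.43607943  0.10842332 -0.06498783] [-0.58950081  2.27380536  0.32659543]
```

View pics/z2.png

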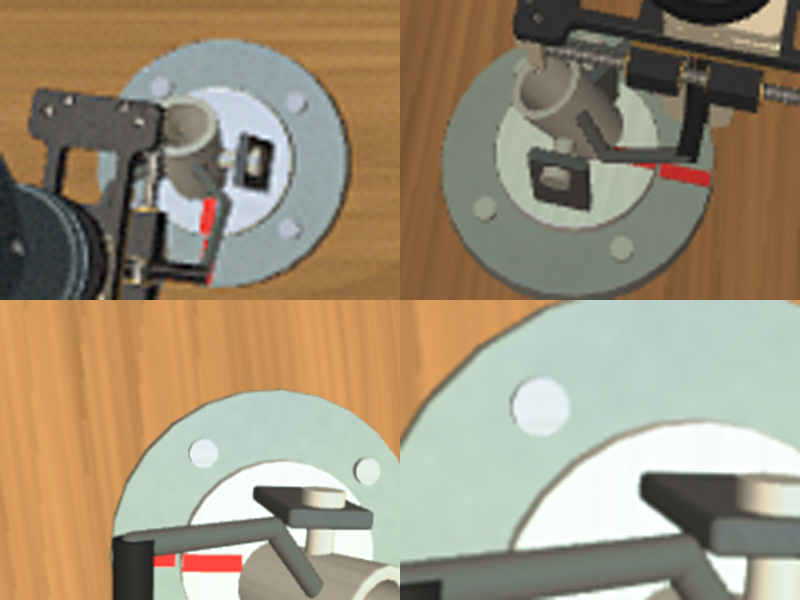

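The two red lines now run together. Next I'll tilt the socket down to upright.

```bash
python3 -m crank '{"xyz":[[-4.4,0.5,-6.2],[-8.5,1.0,-13.4],[-12.2,1.5,-21],[-15.1,1.9,-28.9],[-17.3,2.1,-37],[-18.6,2.3,-43.6],[-18.6,2.3,-43.6],[-18.6,2.3,-43.6],[-18.6,2.3,-43.6],[-18.6,2.3,-43.6]],"turn":[0,0,0,0,0,0,0,0,0,0]}'
python3 - <<'E'
from h import *
o=manip.get_obs();print(o["position"],o["torque"],o["force"])
E
```

```text
time: 7.85
position: [0.4442, 0.2294, 0.0813]
eef_rot: [-2.352, -2.083, -0.001]
force: [-2.3, 4.9, 2.9]
gripper_width: 0.0106
grasp_force: 30.0
[0.44423715 0.22942768 0.08132724] [0.69195401 0.14808424 0.02158852] [-2.30117052  4.90671011  2.92807484]
```

```bash
python3 -m crank '{"xyz":[[0,0,0],[0,0,0],[0,0,0],[0,0,20],[0,0,60],[0,-10,110],[0,-25,165],[0,-40,190],[0,-40,190],[0,-40,190]],"turn":[0,0,0,0,0,0,0,0,0,0]}' 50
python3 - <<'E'
from h import *
o=manip.get_obs();print(o["position"],o["force"])
c=save("wrist","pics/w3.png");np.save("pics/w3o.npy",o,allow_pickle=True)
t=save("top","pics/top3.png");s=save("side","pics/side3.png")
f=lambda i,x,y,w,h:cv2.resize(i[y:y+h,x:x+w],(400,300),interpolation=cv2.INTER_CUBIC)
cv2.imwrite("pics/z3.png",np.vstack([np.hstack([f(t["img"],105,160,100,75),f(s["img"],200,310,120,90)]),np.hstack([f(c["img"],0,0,560,420),f(c["img"],250,80,160,120)])]))
E
```

```text
time: 9.1
position: [0.4436, 0.1891, 0.2697]
eef_rot: [-2.351, -2.082, 0.003]
force: [-0.2, 0.2, -0.4]
gripper_width: 0.05
grasp_force: 0.0
[0.44363597 0.18910686 0.26971587] [-0.22831954  0.21593642 -0.38367093]
```

View pics/z3.png

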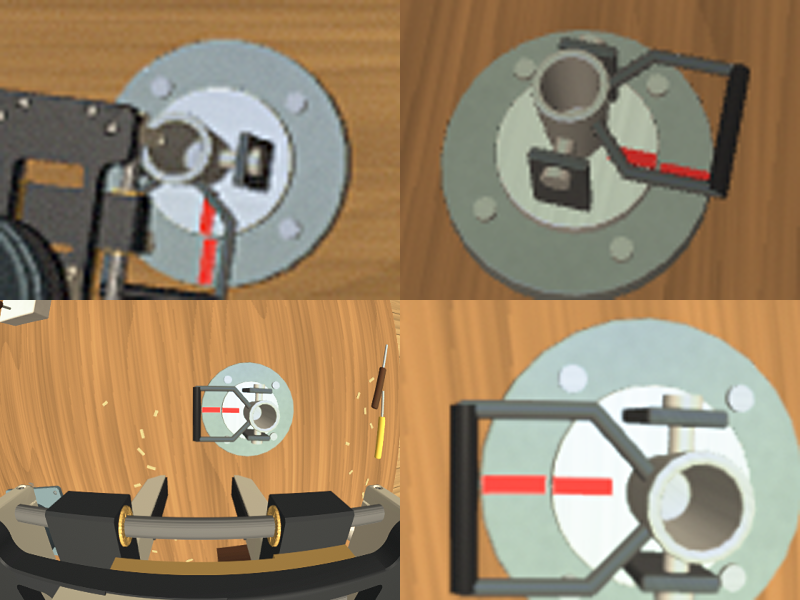

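Run:
```python
from h import *
c=dict(np.load("pics/w3.npz"));o=np.load("pics/w3o.npy",allow_pickle=True).item();b=dict(np.load("pics/side3.npz"))
W=lambda X,Y:(250+(X-400)*.4,80+(Y-300)*.4); S=lambda X,Y:(200+(X-400)*.3,310+Y*.3)
p=lambda n,v:print(n,np.round(np.array(v)*1000,1))
b1,b2=onz(c,*W(572,377),.021,o),onz(c,*W(733,577),.021,o);C=(b1+b2)/2;p("C bolts",C)
h=cv2.cvtColor(c["img"],cv2.COLOR_BGR2HSV)
rm=(((h[...,0]<8)|(h[...,0]>172))&(h[...,1]>120)).astype(np.uint8);rm[:130]=0;rm[180:]=0;rm[:,:270]=0;rm[:,345:]=0
n,L,st,ce=cv2.connectedComponentsWithStats(rm)
for i in range(1,n):
    if st[i,4]>15:
        ys,xs=np.nonzero(L==i);z=.02 if ce[i][0]<308 else .032
        P=np.array([onz(c,u,v,z,o)[:2]*1000 for u,v in zip(xs,ys)],np.float32)
        vx,vy,x0,y0=cv2.fitLine(P,cv2.DIST_L2,0,.01,.01).ravel();print(z,"mid",x0,y0,"ang",np.degrees(np.arctan2(vy,vx))%180,"from C",np.degrees(np.arctan2(y0-C[1]*1000,x0-C[0]*1000)),np.hypot(y0-C[1]*1000,x0-C[0]*1000))
Q=[]
for t,s in(((463,408),(741,70)),((463,590),(720,192))):
    q,e=two(ray(c,*W(*t),o),ray(b,*S(*s)));Q.append(q);p("bar end",q);print(e)
p("bar",(Q[0]+Q[1])/2);print(np.linalg.norm(Q[0]-Q[1]))
q,e=two(ray(c,*W(700,505),o),ray(b,*S(572,84)));p("mouth",q);print(e);p("m120",onz(c,*W(700,505),.12,o));p("side m120",onz(b,*S(572,84),.12))
p("bar side@.1",onz(b,*S(730.5,131),.1));p("bar wrist@.1",onz(c,*W(463,499),.1,o))
```

```text
C bolts [543.  220.5  21. ]
0.02 mid 468.41342 226.3744 ang 173.42635 from C 175.46428975693888 74.85676801437234
0.032 mid 501.74188 222.33118 ang 172.01775 from C 177.3981546693953 41.336487301611285
bar end [445.9 265.2 257.3]
0.00988230956158753
bar end [ 428.9  101.2 -318. ]
0.012211576390231006
bar [437.4 183.2 -30.4]
0.598468375599383
mouth [534.9 220.5 130. ]
0.001981015616110938
m120 [538.5 218.6 120. ]
side m120 [535.  216.5 120. ]
bar side@.1 [440.2 228.2 100. ]
bar wrist@.1 [444.3 229.1 100. ]
```

Run:
```python
from h import *
c=dict(np.load("pics/w3.npz"));o=np.load("pics/w3o.npy",allow_pickle=True).item();b=dict(np.load("pics/side3.npz"))
W=lambda X,Y:(250+(X-400)*.4,80+(Y-300)*.4); S=lambda X,Y:(200+(X-400)*.3,310+Y*.3)
for t,s in(((463,408),(720,192)),((463,590),(741,70)),((463,499),(730,131)),((700,505),(572,84))):
    q,e=two(ray(c,*W(*t),o),ray(b,*S(*s)));print(np.round(q*1000,1),e)
# side-view plumb check: expected pixel of mouth & bar mid for tilt values, relative offsets in side view
T=b["T"];K=b["intrinsics"]
def pr(P):
    q=np.linalg.inv(T)@np.append(P,1);return np.array([K[0,2]+K[0,0]*q[0]/-q[2],K[1,2]-K[1,1]*q[1]/-q[2]])
a=np.radians(173);h=np.array([np.cos(a),np.sin(a),0]);z=np.array([0,0,1.]);A=np.array([.538,.218,.085])
for d in(-6,-3,0,3,6):
    t=np.radians(d);H=h*np.cos(t)+z*np.sin(t);Z=z*np.cos(t)-h*np.sin(t)
    print(d,(pr(A+.095*H+.015*Z)-pr(A+.035*Z)).round(1))
print(np.array(S(730.5,131))-np.array(S(572,84)))
```

```text
[446.7 266.5 104. ] 0.00461624378176022
[437.8 191.9 105.4] 0.003796776739905325
[442.4 229.3 102.5] 0.0038559132243504014
[534.9 220.5 130. ] 0.001981015616110938
-6 [45.8 15.8]
-3 [46.6 14.9]
0 [47.3 14. ]
3 [47.9 13.1]
6 [48.3 12. ]
[47.55 14.1 ]
```

The lines agree to about 1° and the tilt is about 0 (side-view offset 47.6/14.1 px against 47.3/14.0 expected). The socket mouth is at about (538,218). Next is the cow.

```bash
python3 -m crank '{"xyz":[[0,-50,20],[0,-110,40],[0,-170,50],[0,-230,50],[0,-290,50],[0,-350,50],[-2,-410,50],[-4,-470,50],[-4,-525,50],[-4,-539,50]],"turn":[7,14,22,29,37,44,52,60,68,72.5]}' 80
python3 -m crank '{"xyz":[[0,0,0],[0,0,0],[0,0,0],[0,0,0],[0,0,0],[0,0,0],[0,0,0],[0,0,0],[0,0,0],[0,0,0]],"turn":[0,0,0,0,0,0,0,0,0,0]}'
python3 - <<'E'
from h import *
o=manip.get_obs();print(o["position"],o["q"])
c=save("wrist","pics/w4.png");np.save("pics/w4o.npy",o,allow_pickle=True)
cv2.imwrite("pics/w4b.png",cv2.resize(c["img"],(800,600)))
E
```

```text
time: 10.5
position: [0.4396, -0.3529, 0.3186]
eef_rot: [-0.664, -3.068, -0.002]
force: [0.3, 0.0, -0.4]
gripper_width: 0.0804
grasp_force: 0.0
time: 11.75
position: [0.4403, -0.3499, 0.321]
eef_rot: [-0.665, -3.07, -0.0]
force: [-0.1, 0.1, -0.4]
gripper_width: 0.08
grasp_force: 0.0
[ 0.44027307 -0.34992858  0.32101071] [-8.69883763e-01  2.35340546e-01  1.31974483e+00  1.66802583e-05
  1.58658436e+00 -2.01399275e+00]
```

View pics/w4b.png

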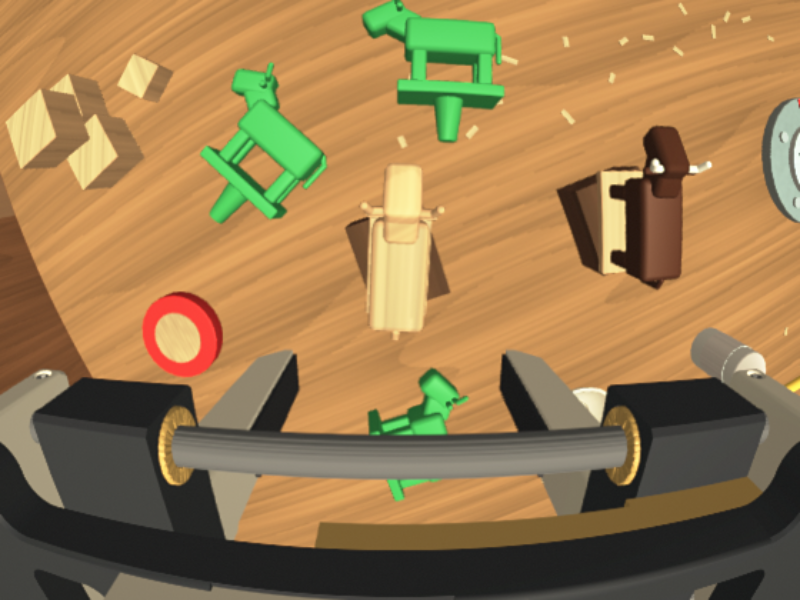

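The cow lies straight in the wrist view: rear trunk corners at (370,330) and (424,330), trunk flanks up to about (371,222) and (431,222), head upwards at (403,190).

Run:
```python
from h import *
c=dict(np.load("pics/w4.npz"));o=np.load("pics/w4o.npy",allow_pickle=True).item()
g=lambda u,v,z=.142:onz(c,u*.7,v*.7,z,o)*1000
a,b,d,e=g(370,330),g(424,330),g(371,222),g(431,222)
r=(a+b)/2;f=(d+e)/2;v=f-r;print(a,b,d,e,"widths",np.linalg.norm(a-b),np.linalg.norm(d-e),"len",np.linalg.norm(v),"yaw",np.degrees(np.arctan2(v[1],v[0])))
print("center",r+44*v/np.linalg.norm(v)); n=g(403,166,.14);w=n-r;print("nose yaw",np.degrees(np.arctan2(w[1],w[0])),np.linalg.norm(w),n)
```

```text
[ 470.09649999 -386.35744021  142.        ] [ 487.63538136 -347.81347102  142.        ] [ 394.13761168 -349.6789738   142.        ] [ 412.58503751 -309.07848811  142.        ] widths 42.34678170789136 44.59492075941649 len 84.3963514195624 yaw 153.46262782923108
center [ 439.50164291 -347.42707161  142.        ]
nose yaw 153.4865737948616 126.11052310191388 [ 366.03268127 -310.79585081  140.        ]
```

```bash
python3 -m crank '{"xyz":[[-1,2,-50],[-1,2,-100],[-1,2,-145],[-1,2,-180],[-1,2,-200],[-1,2,-215],[-1,2,-215],[-1,2,-215],[-1,2,-215],[-1,2,-215]],"turn":[-2,-2,-2,-2,-2,-2,-2,-2,-2,-2]}' 80
python3 -m crank '{"xyz":[[0,0,0],[0,0,0],[0,0,0],[0,0,0],[0,0,0],[0,0,0],[0,0,0],[0,0,0],[0,0,0],[0,0,0]],"turn":[0,0,0,0,0,0,0,0,0,0]}' 0
python3 -m crank '{"xyz":[[0,0,5],[0,0,15],[0,0,30],[0,0,55],[0,0,90],[0,0,130],[0,0,160],[0,0,160],[0,0,160],[0,0,160]],"turn":[0,0,0,0,0,0,0,0,0,0]}'
python3 - <<'E'
from h import *
o=manip.get_obs();print(o["position"],o["force"],o["torque"])
c=save("wrist","pics/w5.png");np.save("pics/w5o.npy",o,allow_pickle=True);s=save("side","pics/s5.png")
cv2.imwrite("pics/z5.png",np.hstack([cv2.resize(c["img"],(400,300)),cv2.resize(s["img"][60:240,220:460],(400,300))]))
E
```

```text
time: 13.05
position: [0.4396, -0.3482, 0.1068]
eef_rot: [0.718, 3.057, -0.001]
force: [0.3, 0.4, -0.4]
gripper_width: 0.0798
grasp_force: 0.0
time: 14.3
position: [0.4393, -0.348, 0.1061]
eef_rot: [0.719, 3.058, -0.0]
force: [-0.0, -0.7, -0.0]
gripper_width: 0.0439
grasp_force: 29.9
time: 15.55
position: [0.4387, -0.3472, 0.2643]
eef_rot: [-0.718, -3.056, -0.003]
force: [-0.3, -0.0, -0.4]
gripper_width: 0.0434
grasp_force: 29.9
[ 0.43867043 -0.3471975   0.2643179 ] [-0.30292304 -0.00895115 -0.35567875] [ 0.03056789 -0.16653958  0.04825673]
```

View pics/z5.png

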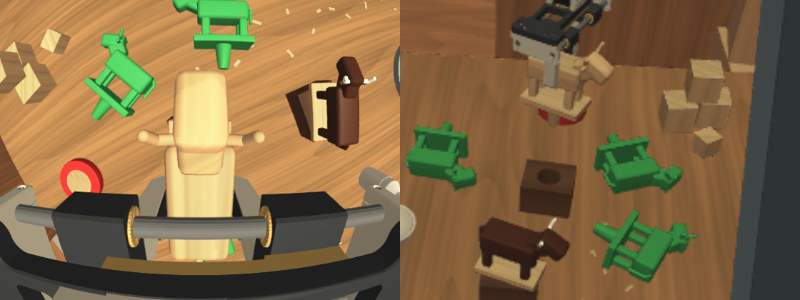

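The cow is in the grip and clear of the stand, level and with its head forward. Next I'll go high over the bull to the socket.

```bash
python3 -m crank '{"xyz":[[0,0,40],[2,12,65],[10,56,70],[18,104,70],[27,154,70],[36,204,70],[45,254,70],[54,304,70],[63,354,70],[72,404,70]],"turn":[0,2,4,6,8,10,12,14,16,18]}'
python3 -m crank '{"xyz":[[9,50,0],[17,95,0],[22,130,0],[25,150,-10],[26.7,162,-30],[26.7,162,-60],[26.7,162,-80],[26.7,162,-90],[26.7,162,-90],[26.7,162,-90]],"turn":[1.5,1.5,1.5,1.5,1.5,1.5,1.5,1.5,1.5,1.5]}'
python3 - <<'E'
from h import *
o=manip.get_obs();print(o["position"],o["force"],np.degrees(R.from_rotvec(o["eef_rot"]).as_matrix()[:2,0]@np.array([1,0])), o["q"])
c=save("wrist","pics/w6.png");np.save("pics/w6o.npy",o,allow_pickle=True);s=save("side","pics/s6.png");t=save("top","pics/t6.png")
cv2.imwrite("pics/z6.png",np.hstack([cv2.resize(s["img"][210:420,180:320],(400,600),interpolation=2),cv2.resize(c["img"],(400,300)).repeat(2,0)]))
E
```

```text
time: 16.9
position: [0.5112, 0.0578, 0.3354]
eef_rot: [-0.23, -3.132, 0.0]
force: [0.5, -0.9, -2.2]
gripper_width: 0.044
grasp_force: 29.9
time: 18.15
position: [0.5385, 0.218, 0.2469]
eef_rot: [0.191, 3.134, 0.0]
force: [-0.3, 0.9, -1.4]
gripper_width: 0.0438
grasp_force: 29.9
[0.5385384  0.21796127 0.2469218 ] [-0.25275546  0.89328083 -1.41684689] -56.87336022157668 [ 1.92747843e-01  2.97000556e-01  1.41351133e+00 -9.80149185e-05
  1.42956216e+00 -1.25653933e+00]
```

View pics/z6.png

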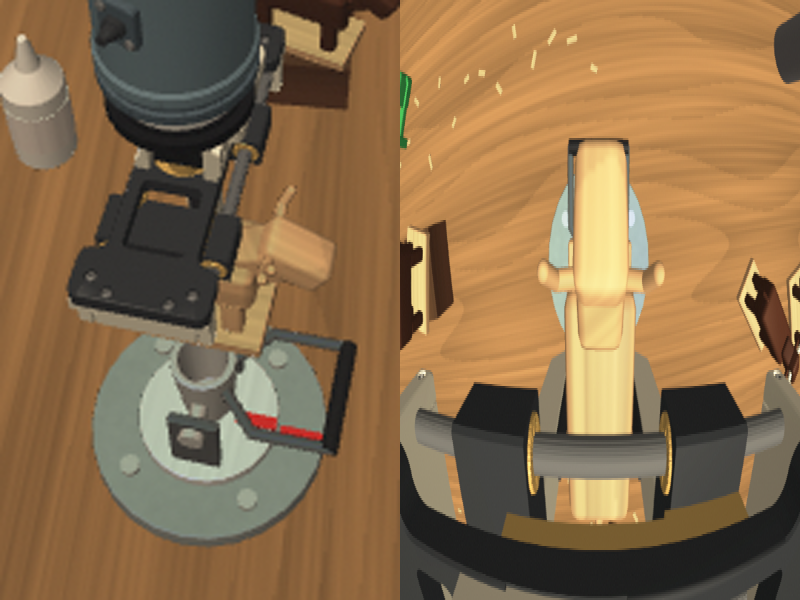

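The cow's head is over the handle and it sits centred. Lowering slowly.

```bash
python3 -m crank '{"xyz":[[0,0,-12],[0,0,-24],[0,0,-34],[0,0,-42],[0,0,-48],[0,0,-54],[0,0,-60],[0,0,-64],[0,0,-64],[0,0,-64]],"turn":[0,0,0,0,0,0,0,0,0,0]}'
python3 -m crank '{"xyz":[[0,0,-2],[0,0,-4],[0,0,-6],[0,0,-8],[0,0,-10],[0,0,-11],[0,0,-12],[0,0,-13],[0,0,-13],[0,0,-13]],"turn":[0,0,0,0,0,0,0,0,0,0]}'
```

```text
time: 19.55
position: [0.5382, 0.2181, 0.1823]
eef_rot: [0.19, 3.135, 0.0]
force: [0.0, -0.1, -1.5]
gripper_width: 0.0438
grasp_force: 29.9
time: 20.8
position: [0.538, 0.2181, 0.1691]
eef_rot: [0.19, 3.136, -0.0]
force: [0.1, 0.6, -2.7]
gripper_width: 0.0438
grasp_force: 29.9
```

No contact yet, with about 3 mm expected to remain, so I'll continue in small steps.

```bash
python3 -m crank '{"xyz":[[0,0,-0.5],[0,0,-1],[0,0,-1.5],[0,0,-2],[0,0,-2.5],[0,0,-3],[0,0,-3],[0,0,-3],[0,0,-3],[0,0,-3]],"turn":[0,0,0,0,0,0,0,0,0,0]}'
```

```text
time: 22.05
position: [0.5382, 0.2181, 0.1668]
eef_rot: [0.19, 3.135, 0.0]
force: [-1.8, -1.1, 5.7]
gripper_width: 0.0441
grasp_force: 30.0
```

```bash
python3 -m crank '{"xyz":[[0,0,-0.3],[0,0,-0.6],[0,0,-1],[0,0,-1],[0,0,-1],[0,0,-1],[0,0,-1],[0,0,-1],[0,0,-1],[0,0,-1]],"turn":[0,0,0,0,0,0,0,0,0,0]}'
python3 - <<'E'
from h import *
o=manip.get_obs();print(o["position"],o["force"],o["torque"])
s=save("side","pics/s7.png")
cv2.imwrite("pics/z7.png",cv2.resize(s["img"][240:420,180:320],(466,600),interpolation=2))
E
```

```text
time: 23.3
position: [0.5384, 0.2181, 0.1666]
eef_rot: [0.19, 3.134, 0.0]
force: [-2.9, -0.7, 10.3]
gripper_width: 0.0438
grasp_force: 30.0
[0.53839797 0.2180701  0.1666211 ] [-2.94599972 -0.68238612 10.26938507] [-0.17897817  0.59000897  0.04375724]
```

View pics/z7.png

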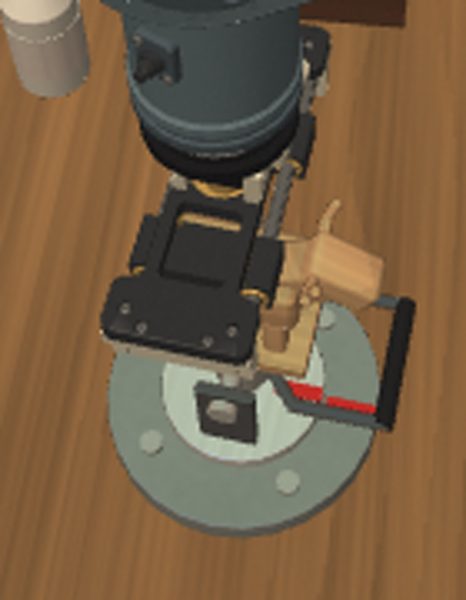

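It has made firm contact at the expected height (TCP 0.1666 m against 0.166 predicted). I'll ease off, release and rise straight up.

```bash
python3 -m crank '{"xyz":[[0,0,1],[0,0,1],[0,0,1],[0,0,1],[0,0,1],[0,0,1],[0,0,1],[0,0,1],[0,0,1],[0,0,1]],"turn":[0,0,0,0,0,0,0,0,0,0]}' 
python3 -m crank '{"xyz":[[0,0,0],[0,0,0],[0,0,0],[0,0,0],[0,0,0],[0,0,0],[0,0,0],[0,0,0],[0,0,0],[0,0,0]],"turn":[0,0,0,0,0,0,0,0,0,0]}' 80
python3 -m crank '{"xyz":[[0,0,10],[0,0,30],[0,0,60],[0,0,100],[0,0,140],[0,-20,180],[0,-60,200],[0,-110,210],[0,-140,210],[0,-140,210]],"turn":[0,0,0,0,0,0,0,0,0,0]}'
python3 - <<'E'
from h import *
o=manip.get_obs();c=save("wrist","pics/w8.png");s=save("side","pics/s8.png");t=save("top","pics/t8.png");np.save("pics/w8o.npy",o,allow_pickle=True)
A=cv2.resize(s["img"][240:420,180:320],(400,514),interpolation=2);B=cv2.resize(t["img"][130:250,90:230],(400,343),interpolation=2)
B=np.vstack([B,np.zeros((171,400,3),np.uint8)]);cv2.imwrite("pics/z8.png",np.hstack([A,B]))
E
```

```text
time: 24.6
position: [0.5383, 0.2181, 0.1667]
eef_rot: [0.19, 3.135, 0.0]
force: [-2.3, -0.1, 7.0]
gripper_width: 0.0437
grasp_force: 30.0
time: 25.85
position: [0.538, 0.2181, 0.166]
eef_rot: [0.19, 3.136, -0.0]
force: [1.2, 0.2, 0.2]
gripper_width: 0.0801
grasp_force: 0.0
time: 27.1
position: [0.5381, 0.0763, 0.377]
eef_rot: [0.195, 3.134, -0.0]
force: [-0.0, 0.6, 0.2]
gripper_width: 0.0803
grasp_force: 0.0
```

View pics/z8.png

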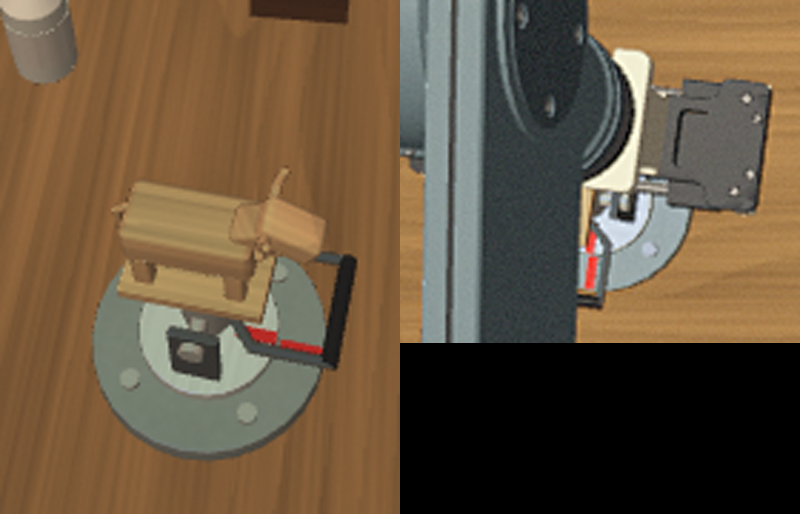

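The cow stands in the socket with its head over the handle. As a last check I'll compare predicted and observed pixels for the base corners, nose and bar.

Run:
```python
from h import *
b=dict(np.load("pics/s8.npz"));T=b["T"];K=b["intrinsics"]
def pr(P):
    q=np.linalg.inv(T)@np.append(P,1);return (np.array([K[0,2]+K[0,0]*q[0]/-q[2],K[1,2]-K[1,1]*q[1]/-q[2]])-[180,240])/.35
for dz in(0,.006):
  for d in(0,4):
    a=np.radians(173);h=np.array([np.cos(a),np.sin(a),0]);l=np.array([h[1],-h[0],0]) # toward +y side
    z=np.array([0,0,1.]);t=np.radians(d);H=h*np.cos(t)+z*np.sin(t);Z=z*np.cos(t)-h*np.sin(t)
    M=np.array([.538,.218,.12+dz])
    print(dz,d,"rear",pr(M-.05*H+.028*l).round(),"front",pr(M+.05*H+.028*l).round(),"nose",pr(M+.08*H+.08*Z).round(),"bar",pr(np.array([.538,.218,.085])+.095*H+.015*Z).round())
print("seen rear(119,292) front(262,320) nose~(315,245) bar (342,312)")
```

```text
0 0 rear [118. 297.] front [263. 327.] nose [319. 243.] bar [335. 314.]
0 4 rear [118. 299.] front [262. 325.] nose [310. 237.] bar [334. 309.]
0.006 0 rear [117. 293.] front [263. 324.] nose [319. 238.] bar [335. 314.]
0.006 4 rear [118. 296.] front [262. 321.] nose [311. 232.] bar [334. 309.]
seen rear(119,292) front(262,320) nose~(315,245) bar (342,312)
```

```bash
python3 -c "
from station import manip
print(manip.job_done())"
```

```text
the job is handed in; nothing more can be done
None
```

I handed the job in at about 27 s: red lines in line to about 1°, socket upright to within a degree or two, and the cow lowered home into it with its head over the handle; the bull, bottle and dish were not touched.

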